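Check a cast pewter stem in the ring gauge

TASK

First take the red dust cap off the ring gauge and hang it by its strap handle on the hook stand. Then take the pewter (silver-grey) stem from the wooden rack by its thick head and lower it, upright and foot first, through the hole in the ring without touching the gauge; finish still holding it there, still and centred in the hole, with its foot about 20 mm below the underside of the ring. Leave the brass stem, the white tub and the amber jar where they are.

Things in the scene. Friction and masses are not known exactly. Their poses are not given: they have to be found in the camera images.
- gauge: Ring gauge, fixed, place and yaw random. Origin: centre of the underside of its grey base (110 x 100 x 12 mm), z up. A grey post (18 x 44 mm, 120 mm tall, centred 44 mm to the -x side) carries a black ring of 74 mm outer diameter, 90 to 120 mm above the bench. Its upright through bore, 26 mm in diameter, is on the origin's z axis; free space under the ring.
- gauge_bore (a point): Centre of the bore at the level of the ring's underside, 90 mm above the bench (the ring's top is 30 mm higher).
- cap: Loose red dust cap, 0.09 kg, sitting on the ring. Origin: centre of the underside of its plug (20 mm diameter, z 0 to 8 mm, in the bore), z up. Disc 64 mm in diameter, z 8 to 16 mm. Upright strap handle in its y-z plane: two legs 6 (y) x 12 (x) mm, 40 mm over their outer faces, and a top bar at z 64 to 70 mm. Its opening, 28 mm (y) by 48 mm high, faces along x.
- cap_bar (a point): Middle of the underside of the handle's top bar, 64 mm above the cap's origin; this rests on the hook. The cap can be gripped across both legs (40 mm, closing along its y), which leaves the handle's opening free for the hook.
- hook: Dark steel hook stand, fixed, place and yaw random. Origin: centre of the underside of its round foot (100 mm diameter, 12 mm thick). Post 16 mm in diameter, 175 mm tall. A level arm, 8 mm in diameter, axis 160 mm above the bench, points to the stand's own -x for 82 mm, then turns up: tip 90 mm from the post's axis, its highest point 177 mm above the bench.
- hook_seat (a point): Top of the hook's arm, 50 mm from the post's axis towards the tip, 164 mm above the bench: where the cap's bar should rest.
- rack: Wooden rack, fixed to the bench, place and yaw random: block 60 (x) x 140 (y) x 50 mm, origin at the centre of its underside. Two upright holes 11 mm in diameter and 40 mm deep, 45 mm either side of the centre along y, one stem standing in each; which stem is in which hole varies.
- stem: Loose cast pewter stem, silver-grey, about 0.2 kg, standing in the rack, its foot 10 mm above the bench. Origin: centre of its foot; z along the shaft to the head. Shaft 10 mm in diameter, z 0 to 100 mm; thick round head 24 mm in diameter, z 100 to 144 mm (grip here); ornament 22 mm in diameter on top, z 144 to 158 mm. It may lean by up to 0.04 rad in its hole.
- brass_stem: Bystander: a stem of the same shape in yellow brass, in the rack's other hole.
- tub: Bystander: white plastic tub with lid, 80 mm in diameter, 75 mm tall. Origin: centre of its underside.
- flux_jar: Bystander: amber glass jar with steel lid, 50 mm in diameter, 70 mm tall. Origin: centre of its underside.
Things that resemble listed ones, but are neither listed nor needed, are in the scene too. There is more than one size of the rack; the one meant has the size given above.

How it is judged:
By the outcome, as a careful person would: the job done as asked, in the order asked, and still so for the second after the job is handed in, while the arm keeps its last pose, push and grip.
It also fails if it takes over 58 s, if anything falls off the work surface, if the arm or the gripper's body presses on something with over 40 N, if the wrist force passes 120 N, or if a joint passes its speed limit or range.

ROBOT

A 6-joint arm with a two-finger parallel gripper is mounted at the origin on the work surface. World frame = base frame: x ahead of the robot, y to its left, z up, the work surface at z = 0. Lengths are in m, angles in degrees, forces in N, time in s.
With the tool pointing down it reaches from about 0.3 to 0.75 m from the base axis. Payload 8.5 kg.
Tool frame: the origin (TCP) lies on the centre line of the jaws, within the pads' length; the fingertips stand tips_ahead ahead of it and the grasp point (between the pads) lies 3 mm ahead of it (tips_ahead is the distance from the TCP to the fingertips, in m); z points along the fingers, y is the line along which they close (so a half turn about z gives the same grasp; the last joint's range is limited). The gripper opens to 85 mm and grips with 20 to 120 N. Pads are 22 mm wide; open, the fingers measure 114 mm over their backs; the gripper's body (76 mm by 85 mm) begins 54 mm behind the grasp point. The pads swing forward as they close: fully open they stand 13 mm farther back than shut.
Start: joints at [61.232, 21.807, 74.336, -0, 83.858, -12.336], TCP at [0.156, 0.528, 0.253] pointing down, gripper open.
Joint ranges: [-178.18, 178.18], [-50.72, 133.34], [12.68, 142.11], [-81.47, 261.47], [9.98, 163.14], [-165.26, 165.26]. Speed limits (degrees/s): [136.94, 136.94, 180, 180, 180, 180].

INTERFACE

Orientations are given as a 3x3 rotation matrix whose columns are the frame's x, y, z axes.
In Python, from rig import observe, get_image, close_job, tips_ahead gives the robot as it stands.
- The arm moves only by the shell command python3 -m creep 'ROWS' [FORCE]. ROWS is 1 to 10 rows, parted by semicolons, with the numbers parted by commas; each row has 5 numbers: dx, dy, dz in m, then a turn about the tool's z in degrees, then the finger opening in m; each row shifts and turns the commanded pose from where the row before left it, along the tool's axes as they then stand; what a row does not reach is not made up. A row lasts 1/10 s, in which the tool goes at most 0.05 m and 8.59 degrees, less where a joint would pass 70% of its speed; a pose out of reach is approached as far as the arm can. The fingers move at their own pace and stop on an object; FORCE is the grip in N (left out, the last holds). Time passes only in rows, so rows that do not move let the fingers close. It prints the time, the measured TCP pose, the force, the opening and the grip force at its end. Input that does not fit is refused with a message, and nothing moves.
- observe(): the state, without advancing time (a new reading comes with each control period).
- get_image(name): name is "scene" or "top" or "wrist"; returns a dict with "pixels" (480x640x3 uint8, red, green, blue), "depth" (480x640 float32, m along the optical axis (not along the pixel's ray), 0 where there is no reading), "K" (3x3 intrinsics, pixels), "extrinsics" (4x4, takes a point from world to camera coordinates). Camera axes: x right, y down, z forward; pixel columns grow to the right and rows downward; lengths in m; the calibration is good to about 2 mm. The wrist camera is an equidistant fisheye: a pixel r from the principal point sees the ray r / f radians off the axis. A picture is of the moment at which its call begins.
- close_job(): hands the job in; it is judged then, once.
The state is a dict: "time_s": time; "q": joint angles; "qvel": joint speeds; "joint_efforts": joint torques, N m; "position": TCP position; "tool_rot": TCP orientation; "ft_force": force on the tool from outside, world axes, zero at the start; "wrist_torque": the same for the moment, N m; "grip_width": finger opening in m; "gripper_force": force on a finger pad.
Only numpy, scipy, OpenCV 4.12 (cv2) and the standard library are available. Lean on these libraries where they do the work, as an engineer would, in place of code of your own. Each camera call takes 0.05 s, during which the arm holds its last target. There are 200 camera calls.

## Working session

There is one attempt and no reset: what is moved stays moved. The work goes in short steps, Python scripts to look and compute and a shell command to move; the robot and the scene stay as the last step left them, time stands still between calls to the robot, and variables do not carry over. Pictures are saved under pics/ and viewed, at most 10 in all, crops included, and the job is handed in when it is done.

```bash
mkdir -p pics; ls
python3 - <<'E'
from rig import *
import cv2,numpy as np
o=observe();print(o['time_s'],o['position'],o['tool_rot'],o['grip_width'],tips_ahead)
for n in("scene","top"):
    d=get_image(n);np.savez(f"{n}0.npz",**d)
    cv2.imwrite(f"pics/{n}0.png",d["pixels"][:,:,::-1]);print(n,d["K"],np.round(d["extrinsics"],3),(d["depth"]>0).mean())
E
```

```text
pics
0.0 [0.15545654 0.52728898 0.25269971] [[-9.59148336e-01  2.82902684e-01 -7.35408058e-04]
 [ 2.82903444e-01  9.59147494e-01 -1.31416137e-03]
 [ 3.33585018e-04 -1.46852516e-03 -9.99998866e-01]] 0.08521875639869081 0.022
scene [[442.86007367   0.         321.34573043]
 [  0.         442.86007367 236.18758267]
 [  0.           0.           1.        ]] [[-0.793  0.609 -0.02   0.452]
 [ 0.348  0.425 -0.836 -0.115]
 [-0.501 -0.669 -0.549  1.219]
 [ 0.     0.     0.     1.   ]] 0.9959895833333333
top [[495.85969688   0.         319.41040582]
 [  0.         495.85969688 245.56292449]
 [  0.           0.           1.        ]] [[ 0.018 -1.    -0.012  0.019]
 [-0.99  -0.016 -0.142  0.624]
 [ 0.142  0.015 -0.99   0.89 ]
 [ 0.     0.     0.     1.   ]] 0.9958919270833333
```

View pics/scene0.png

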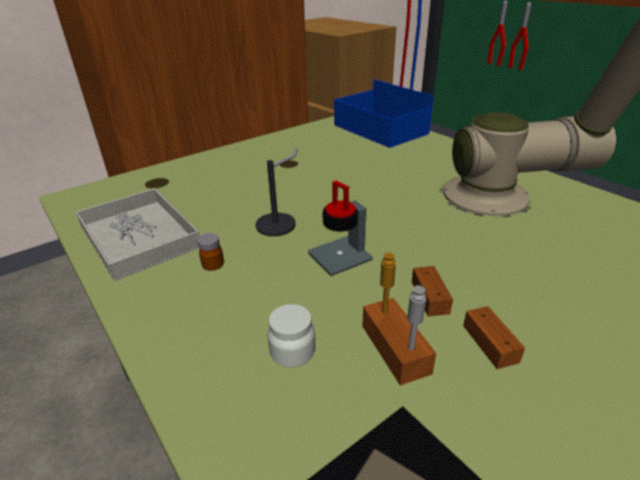

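View pics/top0.png

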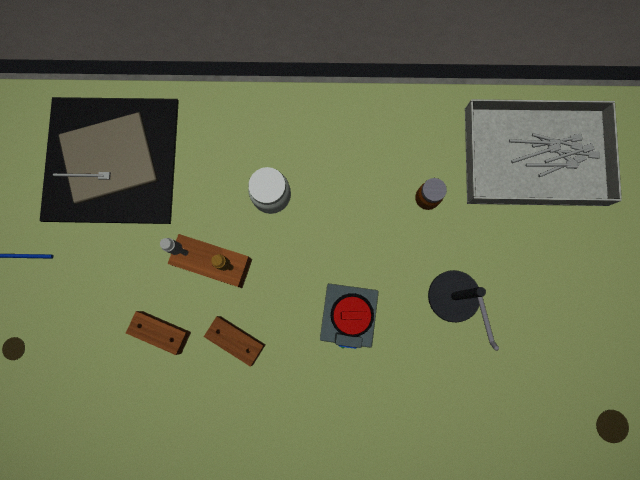

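The scene view shows the hook stand (275,200), the capped gauge (342,220), the big rack holding both stems (398,340; pewter head 418,300, brass 388,270), and two smaller empty racks. In the top view the cap is at (352,315), hook foot (454,296) with arm tip (495,347), and pewter head (168,244), brass (218,262). Next I measure these.

```bash
cat > h.py <<'E'
import numpy as np,cv2
def cloud(d):
    K,E,z=d["K"],d["extrinsics"],d["depth"]
    v,u=np.mgrid[:480,:640]
    p=np.stack([(u-K[0,2])/K[0,0]*z,(v-K[1,2])/K[1,1]*z,z],-1)
    P=(p-E[:3,3])@E[:3,:3]; P[z==0]=np.nan
    return P
def ray(d,u,v,h):
    K,E=d["K"],d["extrinsics"];R=E[:3,:3];c=-R.T@E[:3,3]
    w=R.T@np.array([(u-K[0,2])/K[0,0],(v-K[1,2])/K[1,1],1]);return c+w*(h-c[2])/w[2]
def proj(d,p):
    q=d["extrinsics"][:3,:3]@np.asarray(p)+d["extrinsics"][:3,3];q=d["K"]@q;return q[:2]/q[2]
def rect(p):
    r=cv2.minAreaRect(np.float32(p)*1000);return np.round(r[0],1),np.round(r[1],1),round(r[2],1),np.round(cv2.boxPoints(r)).tolist()
E
python3 - <<'E'
from h import *
np.set_printoptions(suppress=True,precision=4)
D={n:dict(np.load(n+"0.npz")) for n in("top","scene")}
for n,d in D.items():
    P=cloud(d);hsv=cv2.cvtColor(d["pixels"],cv2.COLOR_RGB2HSV);H,S,V=hsv[...,0],hsv[...,1],hsv[...,2];Z=P[...,2]
    near=np.zeros_like(Z,bool)
    near[(slice(220,390),slice(110,520)) if n=="top" else (slice(140,390),slice(240,540))]=1
    red=near&((H<4)|(H>176))&(S>200)&(V>80)
    print(n,"bench",np.nanmedian(Z[near&(H>30)&(H<45)]))
    p=P[red];print("red n",len(p),"z pct",np.nanpercentile(p[:,2],[1,10,50,90,99]))
    dd=p[abs(p[:,2]-.098-.0)<.006]
    for lo,hi in((.09,.104),(.104,.125),(.125,.145),(.145,.18)):
        s=p[(p[:,2]>lo)&(p[:,2]<hi)]
        if len(s)>4:print(lo,len(s),rect(s[:,:2]), s[:,2].mean())
    # hook arm: above .145
    hk=near&(Z>.14)&~red&(np.arange(640)[None]>(400 if n=="top" else 0))&((np.arange(640)[None]<310)|(n=="top"))
    s=P[hk];print("hook",len(s),rect(s[:,:2]));
    s=s[np.argsort(s[:,1])];print(s[::max(1,len(s)//14)])
    ft=near&(V<70)&(Z<.025)&(Z>.006)&(np.arange(640)[None]>(400 if n=="top" else 0))&((np.arange(640)[None]<310)|(n=="top"))
    print("foot",rect(P[ft][:,:2]))
    gb=near&(Z>.006)&(Z<.02)&(S<110)&((np.arange(640)[None]<400)&(np.arange(640)[None]>300))
    print("gbase",gb.sum(),rect(P[gb][:,:2]))
    wood=near&(H<13)&(S>140)&(Z>.04)&(Z<.06)&~red
    print("wood",wood.sum(),rect(P[wood][:,:2]))
    for nm,m in(("pewter",(S<70)&(V>80)),("brass",(H>12)&(H<28)&(S>120))):
        m=near&m&(Z>.1)&(Z<.19)&((np.arange(640)[None]<260) if n=="top" else (np.arange(640)[None]>370))
        s=P[m];print(nm,len(s),s.min(0),s.max(0)); v,u=np.nonzero(m);print(u.min(),u.max(),v.min(),v.max())
        t=s[s[:,2]>s[:,2].max()-.006];print(" top",t.mean(0),rect(t[:,:2])[:2])
E
```

```text
top bench -0.0002082067187287342
red n 1090 z pct [0.1244 0.1261 0.1282 0.1816 0.1839]
0.104 23 (array([496.1, -25. ]), array([46.3, 58. ]), 51.3, [[459.0, -25.0], [504.0, -61.0], [533.0, -25.0], [488.0, 11.0]]) 0.12418141215079607
0.125 878 (array([494.7, -27.9]), array([61.3, 60.6]), 46.1, [[452.0, -29.0], [495.0, -71.0], [538.0, -27.0], [494.0, 15.0]]) 0.1278764423516857
0.145 12 (array([495.6, -27.9]), array([10.9, 36.3]), 1.1, [[490.0, -10.0], [490.0, -46.0], [501.0, -46.0], [501.0, -10.0]]) 0.17951646971377022
hook 421 (array([ 494.6, -242.3]), array([101.6,  15.9]), 16.4, [[444.0, -249.0], [448.0, -264.0], [546.0, -236.0], [541.0, -220.0]])
[[ 0.4461 -0.2551  0.1734]
 [ 0.4626 -0.2498  0.1628]
 [ 0.4689 -0.2478  0.1645]
 [ 0.4767 -0.2461  0.1656]
 [ 0.4703 -0.2438  0.1624]
 [ 0.494  -0.2416  0.1616]
 [ 0.5035 -0.2395  0.164 ]
 [ 0.5211 -0.2376  0.1614]
 [ 0.5412 -0.2356  0.1746]
 [ 0.505  -0.2338  0.1619]
 [ 0.5162 -0.2319  0.1585]
 [ 0.5363 -0.2292  0.1745]
 [ 0.5363 -0.2258  0.1752]
 [ 0.5391 -0.2237  0.1498]
 [ 0.5356 -0.2221  0.155 ]]
foot (array([ 536.4, -227.8]), array([
[... 1682 characters left out ...]
4  0.1465]]
foot (array([ 556. , -184.1]), array([193.9,  96.1]), 68.9, [[476.0, -257.0], [566.0, -292.0], [636.0, -111.0], [546.0, -76.0]])
gbase 1401 (array([571. ,  65.9]), array([373.7, 141.5]), 51.8, [[400.0, -37.0], [511.0, -125.0], [742.0, 169.0], [631.0, 257.0]])
wood 1038 (array([595.8, 239.9]), array([139.3,  59.8]), 73.9, [[548.0, 181.0], [605.0, 165.0], [644.0, 299.0], [586.0, 315.0]])
pewter 2198 [-0.0506 -0.0109  0.1001] [0.6196 0.2946 0.1838]
408 539 140 326
 top [0.0495 0.0422 0.1802] (array([55.8, 35. ]), array([ 18.3, 116.9]))
brass 539 [ 0.0763 -0.0731  0.1004] [0.5937 0.2085 0.171 ]
380 472 140 290
 top [0.5594 0.186  0.1671] (array([337.1,  84. ]), array([554.7,  16.8]))
```

The candidate racks in the top view are at (210,260), (158,333) and (235,341). Only the first has a 139x60 mm top at about 50 mm height, and it holds both stems 90 mm apart, so it is the one meant. The cap stands at about (496,-27) mm with its handle yawed about 1°. The hook post is at about (537,-229) mm with the arm direction at yaw 15.6°. I'm moving above the cap now.

```bash
cat > to.py <<'E'
# python3 to.py x y z [yaw of tool y, deg]: remaining move in tool axes
import sys,numpy as np
from rig import observe
o=observe();R=o["tool_rot"];a=list(map(float,sys.argv[1:]))
y=np.degrees(np.arctan2(R[1,1],R[0,1]))
print("t",round(o["time_s"],2),"pos",np.round(o["position"],4),"yaw",round(y,2),"F",np.round(o["ft_force"],1),"w",round(o["grip_width"],4),"gf",np.round(o["gripper_force"],1),"q",np.round(o["q"]))
print("tool d",np.round(R.T@(np.array(a[:3])-o["position"]),4), "turn",round((-(a[3]-y)+180)%360-180,2) if len(a)>3 else "")
E
python3 -m creep '-0.03,-0.027,0,0,0.085;-0.03,-0.027,0,0,0.085;-0.03,-0.027,0,0,0.085;-0.03,-0.027,0,0,0.085;-0.03,-0.027,0,0,0.085;-0.03,-0.027,0,0,0.085;-0.03,-0.027,0,0,0.085;-0.03,-0.027,0,0,0.085' 40
python3 -m creep '-0.03,-0.027,0,0,0.085;-0.03,-0.027,0,0,0.085;-0.03,-0.027,0,0,0.085;-0.03,-0.027,0,0,0.085;-0.03,-0.027,0,0,0.085;-0.03,-0.027,0,-5,0.085;0,0,0,-6,0.085;0,0,0,-6.5,0.085;0,0,0,0,0.085;0,0,0,0,0.085'
python3 to.py .496 -.027 .253 91
python3 - <<'E'
from rig import *
import cv2,numpy as np
d=get_image("wrist");np.savez("w1.npz",**d);cv2.imwrite("pics/w1.png",d["pixels"][:,:,::-1]);print(d["K"],d["extrinsics"])
E
```

```text
time_s: 0.9
position: [0.3251, 0.2509, 0.2532]
tool_rot: [[-0.959, 0.283, -0.0], [0.283, 0.959, -0.0], [0.0, -0.0, -1.0]]
ft_force: [0.4, 0.2, 0.1]
grip_width: 0.0852
gripper_force: 0.0
time_s: 1.9
position: [0.4513, 0.0463, 0.2532]
tool_rot: [[-1.0, -0.016, -0.0], [-0.016, 1.0, 0.0], [0.0, 0.0, -1.0]]
ft_force: [0.5, 1.3, -0.1]
grip_width: 0.0852
gripper_force: 0.0
t 1.9 pos [0.4513 0.0463 0.2532] yaw 90.91 F [ 0.5  1.3 -0.1] w 0.0852 gf 0.0 q [  -9.   12.   89.    0.   79. -100.]
tool d [-0.0435 -0.074   0.0002] turn -0.09
[[371.64829954   0.         315.91048303]
 [  0.         371.64829954 240.51244763]
 [  0.           0.           1.        ]] [[-1.57618801e-02  9.99875480e-01 -7.66291448e-04 -3.88260433e-02]
 [ 9.56888213e-01  1.53065283e-02  2.90052855e-01 -4.70364243e-01]
 [ 2.90028466e-01  3.83852307e-03 -9.57010321e-01  2.47536905e-01]
 [ 0.00000000e+00  0.00000000e+00  0.00000000e+00  1.00000000e+00]]
```

View pics/w1.png

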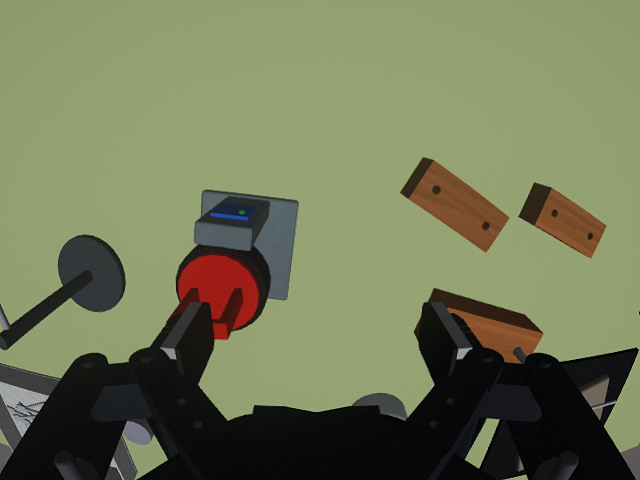

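The wrist view shows the cap (220,290) with its handle bar around (215,330), the gauge post behind it at (235,222), and the hook on the left at (90,270). The positions agree with the measurements, so I finish the approach.

```bash
python3 -m creep '-0.014,-0.024,0,0,0.085;-0.014,-0.025,0,0,0.085;-0.015,-0.025,0,0,0.085;0,0,0,0,0.085;0,0,0,0,0.085'
python3 to.py .496 -.027 .160 91
python3 - <<'E'
from rig import *
from h import *
d=get_image("wrist");np.savez("w2.npz",**d);cv2.imwrite("pics/w2.png",d["pixels"][:,:,::-1])
K,E=d["K"],d["extrinsics"];R=E[:3,:3];c=-R.T@E[:3,3]
hsv=cv2.cvtColor(d["pixels"],cv2.COLOR_RGB2HSV)
v,u=np.mgrid[:480,:640];a=(u-K[0,2])/K[0,0];b=(v-K[1,2])/K[0,0];r=np.hypot(a,b)+1e-9
z=d["depth"];t=np.tan(r)/r
P=(np.stack([a*t*z,b*t*z,z],-1)-E[:3,3])@R
red=((hsv[...,0]<4)|(hsv[...,0]>176))&(hsv[...,1]>200)&(hsv[...,2]>60)&(z>0)
p=P[red];print(len(p),np.percentile(p[:,2],[1,25,50,75,99]))
for lo,hi in((.124,.132),(.135,.165),(.165,.19)):
    s=p[(p[:,2]>lo)&(p[:,2]<hi)]
    if len(s)>5:print(lo,len(s),rect(s[:,:2]),s.mean(0))
E
```

```text
time_s: 2.45
position: [0.4957, -0.0269, 0.2531]
tool_rot: [[-1.0, -0.017, -0.001], [-0.017, 1.0, 0.0], [0.001, 0.0, -1.0]]
ft_force: [-0.2, 0.6, -0.1]
grip_width: 0.0853
gripper_force: 0.0
t 2.45 pos [ 0.4957 -0.0269  0.2531] yaw 90.97 F [-0.2  0.6 -0.1] w 0.0853 gf 0.0 q [ -17.   16.   83.    0.   81. -108.]
tool d [-0.0004 -0.0002  0.0931] turn -0.03
5672 [0.12583066 0.12719803 0.12778081 0.17760468 0.18255626]
0.124 4179 (array([494.5, -26.9]), array([62. , 60.8]), 49.2, [[451.0, -31.0], [497.0, -70.0], [538.0, -23.0], [492.0, 16.0]]) [ 0.48693081 -0.02743777  0.12746888]
0.135 39 (array([494.7, -27.8]), array([11.1, 39.7]), 1.7, [[489.0, -8.0], [490.0, -48.0], [501.0, -48.0], [500.0, -8.0]]) [ 0.49293915 -0.02798101  0.14423652]
0.165 1442 (array([494.9, -27.4]), array([12.5, 40. ]), 2.2, [[488.0, -8.0], [489.0, -48.0], [502.0, -47.0], [500.0, -7.0]]) [ 0.49449018 -0.02722295  0.18130455]
```

```bash
python3 -m creep '0.001,-0.0005,0.02,-1,0.085;0,0,0.025,0,0.085;0,0,0.025,0,0.085;0,0,0.015,0,0.085;0,0,0.008,0,0.07;0,0,0,0,0.05;0,0,0,0,0.03;0,0,0,0,0.03;0,0,0,0,0.03;0,0,0,0,0.03' 40
python3 to.py .496 -.027 .160 91
```

```text
time_s: 3.5
position: [0.4953, -0.0275, 0.1613]
tool_rot: [[-0.999, -0.036, 0.002], [-0.036, 0.999, -0.0], [-0.002, -0.0, -1.0]]
ft_force: [-0.5, 1.8, 7.6]
grip_width: 0.0394
gripper_force: 41.2
t 3.5 pos [ 0.4953 -0.0275  0.1613] yaw 92.07 F [-0.5  1.8  7.6] w 0.0394 gf 41.2 q [ -17.   22.   91.    0.   67. -109.]
tool d [-0.0008  0.0004  0.0013] turn 1.07
```

```bash
python3 -m creep '0,0,-0.01,0,0.03;0,0,-0.02,0,0.03;0,0,-0.03,0,0.03;0,0,-0.02,-3,0.03;0,0,-0.01,-5,0.03;0,0,0,-5.5,0.03;0,0,0,0,0.03;0,0,0,0,0.03' 40
python3 to.py .4118 -.2637 .175 105.6
```

```text
time_s: 4.3
position: [0.4947, -0.0276, 0.2504]
tool_rot: [[-0.964, -0.266, -0.0], [-0.266, 0.964, -0.0], [0.0, 0.0, -1.0]]
ft_force: [-0.4, -0.6, -1.1]
grip_width: 0.0394
gripper_force: 40.4
t 4.3 pos [ 0.4947 -0.0276  0.2504] yaw 105.42 F [-0.4 -0.6 -1.1] w 0.0394 gf 40.4 q [ -17.   16.   83.   -0.   81. -122.]
tool d [ 0.1427 -0.2056  0.0755] turn -0.18
```

```bash
python3 -m creep '0.018,-0.024,0,0,0.03;0.02,-0.03,0,0,0.03;0.021,-0.03,0,0,0.03;0.021,-0.03,0,0,0.03;0.021,-0.03,0,0,0.03;0.021,-0.03,0,0,0.03;0.021,-0.032,0,0,0.03;0,0,0,0,0.03;0,0,0.01,0,0.03;0,0,0.02,0,0.03' 40
python3 -m creep '0,0,0.02,0,0.03;0,0,0.015,0,0.03;0,0,0.01,0,0.03;0,0,0,0,0.03;0,0,0,0,0.03' 40
python3 to.py .4118 -.2637 .175 105.6
python3 - <<'E'
from rig import *
import cv2,numpy as np
d=get_image("scene");np.savez("s2.npz",**d);a=d["pixels"][100:280,190:430,::-1]
t=get_image("top");np.savez("t2.npz",**t);b=t["pixels"][250:430,340:580,::-1]
cv2.imwrite("pics/s2.png",cv2.resize(np.vstack([a,b]),None,fx=1.6,fy=1.6))
E
```

```text
time_s: 5.3
position: [0.4129, -0.2638, 0.2203]
tool_rot: [[-0.963, -0.268, 0.002], [-0.268, 0.963, -0.001], [-0.001, -0.002, -1.0]]
ft_force: [-0.3, -0.1, -1.8]
grip_width: 0.0393
gripper_force: 40.8
time_s: 5.8
position: [0.4127, -0.264, 0.1756]
tool_rot: [[-0.963, -0.269, 0.0], [-0.269, 0.963, -0.0], [-0.0, -0.0, -1.0]]
ft_force: [0.4, -0.5, -0.6]
grip_width: 0.0393
gripper_force: 40.8
t 5.8 pos [ 0.4127 -0.264   0.1756] yaw 105.59 F [ 0.4 -0.5 -0.6] w 0.0393 gf 40.8 q [ -46.   20.   91.    0.   69. -152.]
tool d [0.0008 0.0006 0.0006] turn -0.01
```

View pics/s2.png

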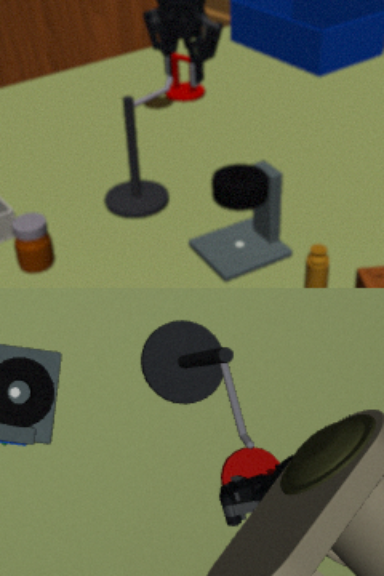

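The cap hangs from the gripper just beyond the hook tip (top half: cap at about (178,72), tip at (165,65) of the crop). The arm is in line with the handle opening, and the gauge bore is now clear. I thread the handle along the arm.

```bash
python3 -m creep '-0.01,0,0,0,0.03;-0.01,0,0,0,0.03;-0.01,0,0,0,0.03;-0.01,0,0,0,0.03;-0.01,0,0,0,0.03;-0.01,0,0,0,0.03;-0.01,0,0,0,0.03;-0.01,0,0,0,0.03;0,0,0,0,0.03' 40
python3 to.py .4889 -.2421 .1495 105.6
python3 - <<'E'
from h import *
from rig import get_image
for n in("s2","t2"):
    d=dict(np.load(n+".npz"));P=cloud(d);Z=P[...,2];V=d["pixels"].max(2)
    m=(Z>.114)&(Z<.128)&(P[...,0]>.42)&(P[...,0]<.56)&(abs(P[...,1]+.027)<.06)&(V<60)
    print(n,"ring",m.sum(),rect(P[m][:,:2]))
    if n=="t2":
        k=cv2.morphologyEx(m.astype(np.uint8),cv2.MORPH_CLOSE,np.ones((3,3)))
        c,h=cv2.findContours(k,cv2.RETR_CCOMP,cv2.CHAIN_APPROX_NONE)
        for i,x in enumerate(c):
            if len(x)>15:
                e=cv2.fitEllipse(x);print(h[0][i][3],e,ray(d,*e[0],.12))
d=get_image("top");np.savez("t3.npz",**d)
s=get_image("scene");np.savez("s3.npz",**s)
cv2.imwrite("pics/s3.png",cv2.resize(np.vstack([s["pixels"][100:250,220:400,::-1],d["pixels"][260:410,420:600,::-1]]),None,fx=2,fy=2,interpolation=2))
E
```

```text
time_s: 6.8
position: [0.4905, -0.2426, 0.1752]
tool_rot: [[-0.963, -0.269, 0.0], [-0.269, 0.963, -0.0], [-0.0, -0.0, -1.0]]
ft_force: [-0.8, -0.9, -1.0]
grip_width: 0.0397
gripper_force: 40.8
t 6.8 pos [ 0.4905 -0.2426  0.1752] yaw 105.63 F [-0.8 -0.9 -1. ] w 0.0397 gf 40.8 q [ -39.   25.   82.    0.   72. -144.]
tool d [0.0015 0.0009 0.0257] turn 0.03
s2 ring 503 (array([498.1, -25.9]), array([72.3, 70.8]), 45.4, [[448.0, -27.0], [498.0, -76.0], [549.0, -25.0], [498.0, 25.0]])
t2 ring 1312 (array([492.3, -27.3]), array([72.8, 80.6]), 73.7, [[443.0, -51.0], [521.0, -74.0], [541.0, -4.0], [464.0, 19.0]])
-1 ((351.8403625488281, 314.866455078125), (42.356849670410156, 43.462310791015625), 0.8485441207885742) [ 0.49521185 -0.02842464  0.12      ]
2 ((351.79437255859375, 314.66937255859375), (15.889835357666016, 16.139131546020508), 141.1268768310547) [ 0.49554142 -0.02834372  0.12      ]
```

View pics/s3.png

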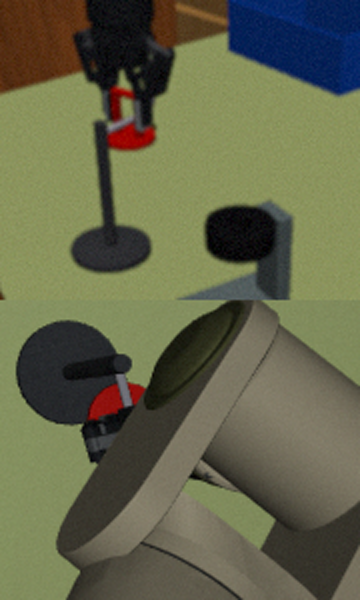

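The cap's handle now straddles the hook arm, with the arm passing through the opening (top crop, about (120,115)). I lower it onto the arm.

```bash
python3 -m creep '0,0,0.006,0,0.03;0,0,0.006,0,0.03;0,0,0.006,0,0.03;0,0,0.004,0,0.03;0,0,0.002,0,0.03;0,0,0,0,0.03' 40
python3 -m creep '0,0,0.001,0,0.03;0,0,0.001,0,0.03;0,0,0,0,0.03' 40
python3 to.py .4889 -.2421 .1495 105.6
```

```text
time_s: 7.5
position: [0.4894, -0.2429, 0.151]
tool_rot: [[-0.963, -0.268, -0.0], [-0.268, 0.963, 0.0], [0.0, 0.0, -1.0]]
ft_force: [0.9, -0.3, -0.7]
grip_width: 0.0392
gripper_force: 40.8
time_s: 7.8
position: [0.4895, -0.2429, 0.1494]
tool_rot: [[-0.963, -0.268, 0.0], [-0.268, 0.963, -0.0], [-0.0, -0.0, -1.0]]
ft_force: [0.2, 0.1, -0.7]
grip_width: 0.0395
gripper_force: 40.8
t 7.8 pos [ 0.4895 -0.2429  0.1494] yaw 105.57 F [ 0.2  0.1 -0.7] w 0.0395 gf 40.8 q [ -39.   27.   84.    0.   69. -144.]
tool d [ 0.0004  0.001  -0.0001] turn -0.03
```

Not touching yet; I feel for contact.

```bash
python3 -m creep '0,0,0.001,0,0.03;0,0,0,0,0.03' 40|grep -E "pos|ft"
python3 -m creep '0,0,0.001,0,0.03;0,0,0,0,0.03' 40|grep -E "pos|ft"
python3 -m creep '0,0,0.001,0,0.03;0,0,0,0,0.03' 40|grep -E "pos|ft"
```

```text
position: [0.4896, -0.243, 0.1491]
ft_force: [-1.7, 1.3, 5.2]
position: [0.4896, -0.243, 0.149]
ft_force: [-4.9, 2.1, 11.9]
position: [0.4897, -0.2431, 0.1489]
ft_force: [-6.6, 3.7, 18.0]
```

```bash
python3 -m creep '0,0,-0.001,0,0.03;0,0,-0.001,0,0.04;0,0,0,0,0.043;0,0,0,0,0.046;0,0,0,0,0.05;0,0,0,0,0.06;0,0,0,0,0.07;0,0,0,0,0.07' 40
python3 -m creep '0,0,-0.01,0,0.07;0,0,-0.015,0,0.07;0,0,-0.02,0,0.07;0,0,-0.03,0,0.07;0,0,-0.03,0,0.07;0,0,-0.01,0,0.07;0,0,0,0,0.07;0,0,0,0,0.07' 40
python3 to.py .606 .282 .265 75
python3 - <<'E'
from rig import *
from h import *
s=get_image("scene");np.savez("s4.npz",**s)
cv2.imwrite("pics/s4.png",cv2.resize(s["pixels"][100:250,220:400,::-1],None,fx=3,fy=3,interpolation=2))
E
```

```text
time_s: 9.2
position: [0.4895, -0.2429, 0.1483]
tool_rot: [[-0.963, -0.268, -0.0], [-0.268, 0.963, 0.0], [0.0, 0.0, -1.0]]
ft_force: [-0.4, 1.1, 0.1]
grip_width: 0.0699
gripper_force: 0.0
time_s: 10.0
position: [0.4891, -0.2427, 0.2623]
tool_rot: [[-0.963, -0.268, -0.001], [-0.268, 0.963, 0.001], [0.001, 0.001, -1.0]]
ft_force: [-0.5, 0.0, 0.1]
grip_width: 0.0696
gripper_force: 0.0
t 10.0 pos [ 0.4891 -0.2427  0.2623] yaw 105.56 F [-0.5  0.   0.1] w 0.0696 gf 0.0 q [ -39.   21.   74.    0.   85. -144.]
tool d [-0.2533  0.4741 -0.0023] turn 30.56
```

View pics/s4.png

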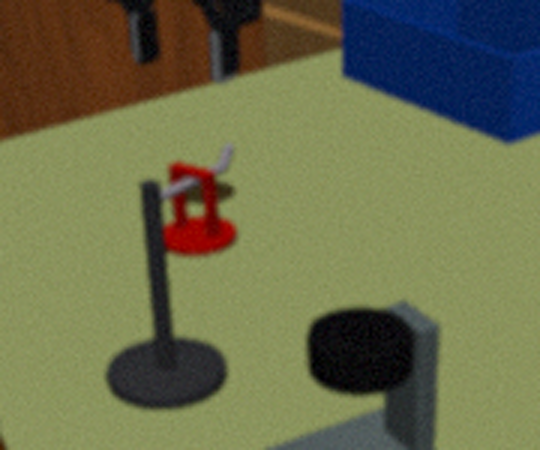

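The cap hangs on the hook arm by its bar (190,175 in the crop), clear of the post and inside the tip. Now I move towards the stem, with a wrist picture of the bore on the way.

```bash
python3 -m creep '-0.015,0.03,0,0,0.07;-0.02,0.037,0,0,0.07;-0.02,0.037,0,0,0.07;-0.02,0.037,0,0,0.07;-0.02,0.037,0,5,0.07;-0.01,0.02,0,5,0.07;0,0,0,0,0.07;0,0,0,0,0.07' 
python3 to.py .606 .282 .265 75
cat >> h.py <<'E'
def wcloud(d):
    K,E,z=d["K"],d["extrinsics"],d["depth"]
    v,u=np.mgrid[:480,:640];a=(u-K[0,2])/K[0,0];b=(v-K[1,2])/K[0,0];r=np.hypot(a,b)+1e-9
    t=np.tan(r)/r;P=(np.stack([a*t*z,b*t*z,z],-1)-E[:3,3])@E[:3,:3];P[z==0]=np.nan
    return P
def wray(d,u,v,h):
    K,E=d["K"],d["extrinsics"];a=(u-K[0,2])/K[0,0];b=(v-K[1,2])/K[0,0];r=np.hypot(a,b)+1e-9
    R=E[:3,:3];c=-R.T@E[:3,3];w=R.T@np.array([a/r*np.sin(r),b/r*np.sin(r),np.cos(r)]);return c+w*(h-c[2])/w[2]
E
python3 - <<'E'
from rig import *
from h import *
np.set_printoptions(suppress=True,precision=4)
d=get_image("wrist");np.savez("w5.npz",**d)
P=wcloud(d);Z=P[...,2];V=d["pixels"].max(2)
m=(abs(Z-.12)<.006)&(P[...,0]>.4)&(P[...,0]<.56)&(abs(P[...,1]+.027)<.06)
print(m.sum(),rect(P[m][:,:2]) if m.sum()>5 else "")
c,h=cv2.findContours(m.astype(np.uint8),cv2.RETR_CCOMP,cv2.CHAIN_APPROX_NONE)
for i,x in enumerate(c):
    if len(x)>15:
        q=np.array([wray(d,*p[0],.12)[:2] for p in x])*1000
        print(h[0][i][3],cv2.fitEllipse(np.float32(q)))
s=dict(np.load("s4.npz"));P=cloud(s);Z=P[...,2];px=s["pixels"].astype(int)
near=(abs(P[...,0]-.607)<.03)&(abs(P[...,1]-.282)<.025)&(px.max(2)-px.min(2)<40)
cam=-s["extrinsics"][:3,:3].T@s["extrinsics"][:3,3];print("cam",cam)
for lo in np.arange(.06,.17,.01):
    q=P[near&(Z>lo)&(Z<lo+.01)]; print(round(lo,2),len(q),q.mean(0) if len(q) else "")
v,u=np.nonzero(near&(Z>.055))
for r in range(v.min(),v.max()+1,4):print(r,u[v==r].min() if (v==r).any() else 0,u[v==r].max()if (v==r).any() else 0,end="; ")
cv2.imwrite("pics/w5.png",d["pixels"][:,:,::-1])
E
```

```text
time_s: 10.85
position: [0.5391, -0.0245, 0.2623]
tool_rot: [[-0.995, -0.099, -0.002], [-0.099, 0.995, 0.0], [0.002, 0.0, -1.0]]
ft_force: [1.0, -0.2, -0.8]
grip_width: 0.0699
gripper_force: 0.0
t 10.85 pos [ 0.5391 -0.0245  0.2623] yaw 95.7 F [ 1.  -0.2 -0.8] w 0.0699 gf 0.0 q [ -15.   20.   75.   -0.   85. -111.]
tool d [-0.097   0.2983 -0.0028] turn 20.7
8618 (array([488.2, -26.9]), array([73.5, 89.6]), 83.1, [[439.0, -58.0], [528.0, -69.0], [537.0, 4.0], [448.0, 15.0]])
-1 ((489.831298828125, -27.111085891723633), (69.60555267333984, 90.4986572265625), 82.52650451660156)
0 ((495.4886779785156, -27.84988784790039), (25.457109451293945, 26.117279052734375), 3.546185255050659)
cam [1.008  0.5892 0.5822]
0.06 26 [0.6099 0.2835 0.0647]
0.07 28 [0.61   0.2843 0.0751]
0.08 29 [0.6099 0.2837 0.0851]
0.09 31 [0.6093 0.2839 0.0952]
0.1 9 [0.6115 0.2851 0.1033]
0.11 72 [0.6137 0.2877 0.115 ]
0.12 78 [0.6139 0.2873 0.1247]
0.13 89 [0.6137 0.2877 0.1348]
0.14 85 [0.6144 0.2866 0.1453]
0.15 115 [0.6122 0.2861 0.1551]
0.16 122 [0.6081 0.283  0.1654]
0.17 0 
286 415 420; 290 413 424; 294 411 424; 298 410 425; 302 409 425; 306 409 424; 310 408 424; 314 408 423; 318 408 422; 322 410 421; 326 411 417; 330 411 416; 334 410 415; 338 410 415; 342 409 414; 346 409 414;
```

Bore: (495.5,-27.9), measured diameter 25.8 mm, from the wrist view; the top view agrees. The stem is close to upright at about (606,282). Moving on to it.

```bash
python3 -m creep '-0.011,0.033,0,0,0.06;-0.013,0.04,0,0,0.06;-0.013,0.04,0,0,0.06;-0.013,0.04,0,0,0.06;-0.013,0.04,0,0,0.06;-0.013,0.04,0,0,0.06;0,0,0,8,0.06;0,0,0,8,0.06;0,0,0,5,0.06;0,0,0,0,0.06' 
python3 to.py .606 .282 .265 75
python3 - <<'E'
from rig import *
from h import *
np.set_printoptions(suppress=True,precision=4)
d=get_image("wrist");np.savez("w6.npz",**d)
P=wcloud(d);Z=P[...,2];px=d["pixels"].astype(int)
for nm,c in(("pew",(px.max(2)-px.min(2)<40)),("brass",px[...,0]-px[...,2]>50)):
  for lo,hi in((.164,.172),(.15,.156),(.11,.15),(.06,.1)):
    m=c&(Z>lo)&(Z<hi)&(P[...,0]>.53)&(P[...,0]<.65)&(P[...,1]>.15)&(P[...,1]<.32)
    q=P[m];print(nm,lo,len(q),rect(q[:,:2])[:2] if len(q)>5 else"",q.mean(0))
cv2.imwrite("pics/w6.png",np.ascontiguousarray(d["pixels"][:,:,::-1]))
E
```

```text
time_s: 11.9
position: [0.5928, 0.2135, 0.2628]
tool_rot: [[-0.964, 0.268, -0.001], [0.268, 0.964, -0.0], [0.001, -0.001, -1.0]]
ft_force: [-0.3, -0.3, 0.5]
grip_width: 0.0602
gripper_force: 0.0
t 11.9 pos [0.5928 0.2135 0.2628] yaw 74.48 F [-0.3 -0.3  0.5] w 0.0602 gf 0.0 q [  9.  30.  59.  -0.  91. -65.]
tool d [ 0.0056  0.0696 -0.0022] turn -0.52
pew 0.164 544 (array([606.3, 282.8]), array([17.4, 17.1])) [0.6064 0.2828 0.1675]
pew 0.15 204 (array([593.4, 241.7]), array([104.5,  21.9])) [0.5993 0.2765 0.1527]
pew 0.11 741 (array([590.4, 238.6]), array([103.4,  19.4])) [0.5911 0.2579 0.1328]
pew 0.06 115 (array([591.8, 239.3]), array([95.3,  7.7])) [0.5976 0.2642 0.0728]
brass 0.164 615 (array([580.3, 196.8]), array([16.8, 17.8])) [0.5802 0.1968 0.1675]
brass 0.15 139 (array([577.7, 198.4]), array([23.4, 17. ])) [0.5745 0.2008 0.1532]
brass 0.11 23 (array([589.5, 233.6]), array([98. , 18.6])) [0.581  0.2115 0.1269]
brass 0.06 0  [nan nan nan]<stdin>:9: RuntimeWarning: Mean of empty slice.
  ret = um.true_divide(
```

View pics/w6.png

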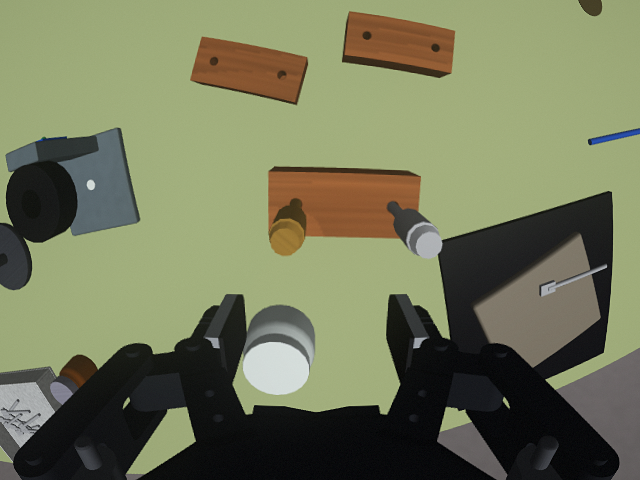

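The wrist view shows the silver-grey pewter stem head at (428,242) and the yellow brass one at (287,237) in the big rack; the two small racks (250,70) and (400,43) are empty. The stem I want is the grey one, with its top at (606.3,282.8) mm and z 168, as it should be. I grasp it.

```bash
python3 -m creep '0.001,0.02,0,0,0.06;0.002,0.026,0,0,0.06;0.0024,0.0245,0,0,0.06;0,0,0,0,0.06;0,0,0,0,0.06' 
python3 to.py .6064 .2827 .135
```

```text
time_s: 12.45
position: [0.6061, 0.2836, 0.2629]
tool_rot: [[-0.964, 0.264, -0.001], [0.264, 0.964, -0.0], [0.0, -0.001, -1.0]]
ft_force: [-0.9, -0.6, 0.0]
grip_width: 0.06
gripper_force: 0.0
t 12.45 pos [0.6061 0.2836 0.2629] yaw 74.67 F [-0.9 -0.6  0. ] w 0.06 gf 0.0 q [ 15.  34.  52.  -0.  94. -60.]
tool d [-0.0006 -0.0007  0.1279] turn
```

```bash
python3 -m creep '-0.0006,-0.0007,0.02,0,0.06;0,0,0.025,0,0.06;0,0,0.025,0,0.06;0,0,0.025,0,0.06;0,0,0.02,0,0.06;0,0,0.013,0,0.06;0,0,0,0,0.06;0,0,0,0,0.06' 
python3 to.py .6064 .2827 .135
python3 -m creep '0,0,0,0,0.04;0,0,0,0,0.03;0,0,0,0,0.027;0,0,0,0,0.024;0,0,0,0,0.02;0,0,0,0,0.015;0,0,0,0,0.015;0,0,0,0,0.015' 60
python3 to.py .6064 .2827 .265
```

```text
time_s: 13.25
position: [0.6068, 0.2829, 0.1363]
tool_rot: [[-0.964, 0.266, 0.001], [0.266, 0.964, 0.0], [-0.001, 0.001, -1.0]]
ft_force: [-0.1, -0.2, 0.4]
grip_width: 0.0598
gripper_force: 0.0
t 13.25 pos [0.6068 0.2829 0.1363] yaw 74.56 F [-0.1 -0.2  0.4] w 0.0598 gf 0.0 q [ 15.  39.  63.  -0.  78. -60.]
tool d [ 0.0003 -0.0003  0.0013] turn 
time_s: 14.05
position: [0.6065, 0.2834, 0.1358]
tool_rot: [[-0.964, 0.266, 0.001], [0.266, 0.964, 0.0], [-0.001, 0.0, -1.0]]
ft_force: [-1.2, -1.5, 5.1]
grip_width: 0.0224
gripper_force: 58.6
t 14.05 pos [0.6065 0.2834 0.1358] yaw 74.57 F [-1.2 -1.5  5.1] w 0.0224 gf 58.6 q [ 15.  39.  63.  -0.  78. -60.]
tool d [-0.0002 -0.0006 -0.1292] turn
```

```bash
python3 -m creep '0,0,-0.004,0,0.015;0,0,-0.008,0,0.015;0,0,-0.012,0,0.015;0,0,-0.015,0,0.015;0,0,-0.02,0,0.015;0,0,-0.02,0,0.015;0,0,-0.025,0,0.015;0,0,-0.025,0,0.015;0,0,-0.015,0,0.015;0,0,0,0,0.015' 60
python3 -m creep '0,0,0,0,0.015;0,0,0,0,0.015' 60
python3 - <<'E'
from rig import *
from h import *
np.set_printoptions(suppress=True,precision=4)
T=observe()["position"];print(T)
s=get_image("scene");np.savez("s7.npz",**s)
cv2.imwrite("pics/s7.png",cv2.resize(s["pixels"][150:380,330:490,::-1],None,fx=2.5,fy=2.5,interpolation=2))
P=cloud(s);px=s["pixels"].astype(int);Z=P[...,2]
near=(abs(P[...,0]-.607)<.03)&(abs(P[...,1]-.283)<.03)&(px.max(2)-px.min(2)<40)&(px.max(2)>70)
for lo in np.arange(.10,.28,.01):
    q=P[near&(Z>lo)&(Z<lo+.01)]; print(round(lo,2),len(q),np.median(q,0) if len(q) else "", q[:,2].min() if len(q) else "")
E
```

```text
time_s: 15.05
position: [0.6067, 0.2836, 0.2825]
tool_rot: [[-0.964, 0.266, 0.005], [0.266, 0.964, 0.001], [-0.004, 0.003, -1.0]]
ft_force: [-0.5, -0.4, -2.8]
grip_width: 0.0229
gripper_force: 58.9
time_s: 15.25
position: [0.606, 0.2833, 0.278]
tool_rot: [[-0.964, 0.266, -0.002], [0.266, 0.964, -0.001], [0.002, -0.001, -1.0]]
ft_force: [-0.4, -0.2, -2.5]
grip_width: 0.0224
gripper_force: 58.9
[0.606  0.2833 0.278 ]
0.1 0  
0.11 0  
0.12 0  
0.13 0  
0.14 0  
0.15 31 [0.609  0.2843 0.1555] 0.15063732531446097
0.16 32 [0.6094 0.2842 0.1648] 0.16004269959544876
0.17 36 [0.6096 0.285  0.175 ] 0.17018960666510535
0.18 37 [0.6098 0.2847 0.1851] 0.1804776873588732
0.19 33 [0.6096 0.2844 0.1957] 0.19033177134491802
0.2 41 [0.6095 0.2847 0.2048] 0.2000072695011957
0.21 43 [0.6103 0.285  0.215 ] 0.2101031606321323
0.22 44 [0.6098 0.2845 0.2252] 0.2200534784495192
0.23 43 [0.6097 0.2849 0.2345] 0.23000642070711683
0.24 29 [0.6099 0.2847 0.243 ] 0.24017153802398256
0.25 71 [0.6168 0.2857 0.2564] 0.2511905216703641
0.26 84 [0.6178 0.2862 0.2644] 0.2600460024672399
0.27 65 [0.6178 0.2864 0.2748] 0.2702157726389258
```

View pics/s7.png

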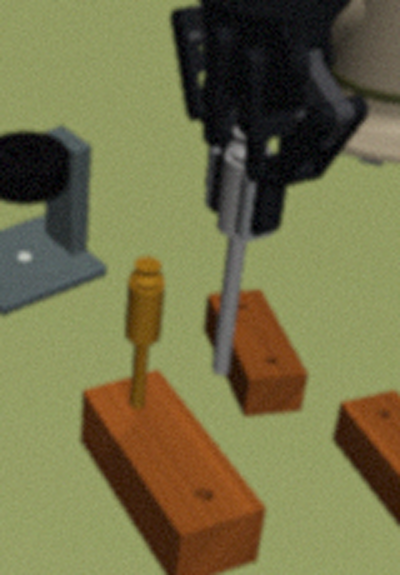

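The pewter stem is held upright, its foot at about (222,372) in the crop, at world z ≈ 0.151. The brass stem is still at (145,300). I carry the pewter one round the brass stem on the robot's side.

```bash
python3 -m creep '0.008,0,-0.005,0,0.015;0.015,0,-0.005,0,0.015;0.02,0,-0.005,0,0.015;0.02,0,0,0,0.015;0.012,-0.005,0,0,0.015;0.005,-0.015,0,0,0.015;0,-0.025,0,0,0.015;-0.005,-0.03,0,0,0.015;-0.006,-0.03,0,0,0.015;-0.006,-0.03,0,0,0.015' 60
python3 to.py .4955 -.0279 .275
python3 -m creep '-0.006,-0.03,0,0,0.015;-0.006,-0.03,0,0,0.015;-0.006,-0.03,0,0,0.015;-0.006,-0.03,0,0,0.015;-0.006,-0.025,0,0,0.015;-0.004,-0.018,0,0,0.015;-0.002,-0.01,0,0,0.015;0,0,0,0,0.015;0,0,0,0,0.015' 60
python3 to.py .4955 -.0279 .275
```

```text
time_s: 16.3
position: [0.5088, 0.1692, 0.2945]
tool_rot: [[-0.964, 0.266, -0.0], [0.266, 0.964, 0.0], [0.0, 0.0, -1.0]]
ft_force: [0.5, -0.3, -1.6]
grip_width: 0.0225
gripper_force: 59.0
t 16.3 pos [0.5088 0.1692 0.2945] yaw 74.6 F [ 0.5 -0.3 -1.6] w 0.0225 gf 59.0 q [  6.  19.  72.   0.  89. -69.]
tool d [-0.0395 -0.1936  0.0195] turn 
time_s: 17.2
position: [0.4982, -0.0056, 0.2944]
tool_rot: [[-0.964, 0.266, -0.0], [0.266, 0.964, 0.0], [0.0, 0.0, -1.0]]
ft_force: [1.1, 0.5, -1.5]
grip_width: 0.0226
gripper_force: 59.0
t 17.2 pos [ 0.4982 -0.0056  0.2944] yaw 74.58 F [ 1.1  0.5 -1.5] w 0.0226 gf 59.0 q [-14.  15.  78.   0.  87. -89.]
tool d [-0.0033 -0.0222  0.0194] turn
```

```bash
python3 -m creep '-0.0015,-0.01,0.005,0,0.015;-0.0015,-0.01,0.01,0,0.015;-0.0003,-0.0022,0.0045,0,0.015;0,0,0,0,0.015;0,0,0,0,0.015' 60 >/dev/null
python3 to.py .4955 -.0279 .275
python3 - <<'E'
from rig import *
from h import *
np.set_printoptions(suppress=True,precision=4)
T=observe()["position"];s=get_image("scene");np.savez("s8.npz",**s);w=get_image("wrist");np.savez("w8.npz",**w)
cv2.imwrite("pics/w8.png",np.hstack([w["pixels"][180:480,170:470,::-1],cv2.resize(s["pixels"][120:270,280:410,::-1],(260,300))]))
for n,d,P in(("scene",s,cloud(s)),("wrist",w,wcloud(w))):
    px=d["pixels"].astype(int);Z=P[...,2]
    near=(abs(P[...,0]-.4955)<.03)&(abs(P[...,1]+.028)<.03)
    R=d["extrinsics"][:3,:3];cam=-R.T@d["extrinsics"][:3,3];print(n,cam)
    for lo in np.arange(.14,.25,.01):
        q=P[near&(Z>lo)&(Z<lo+.01)]; print(round(lo,2),len(q),np.median(q,0) if len(q) else "", q[:,2].min() if len(q) else "")
    m=near&(abs(Z-.12)<.005);q=P[m];print("ringtop",len(q),q.min(0),q.max(0))
E
```

```text
t 17.7 pos [ 0.4957 -0.0286  0.2747] yaw 74.56 F [ 0.1 -0.  -2. ] w 0.0225 gf 59.1 q [-17.  16.  80.   0.  84. -92.]
tool d [ 0.0003  0.0006 -0.0003] turn 
scene [1.008  0.5892 0.5822]
0.14 1 [ 0.4976 -0.0267  0.1499] 0.14994530233474337
0.15 18 [ 0.4988 -0.0266  0.1546] 0.15015294633329843
0.16 20 [ 0.4986 -0.0266  0.1656] 0.16004397035036916
0.17 25 [ 0.499  -0.0265  0.1752] 0.17012175556319203
0.18 20 [ 0.4991 -0.0264  0.1859] 0.18141970730320223
0.19 22 [ 0.4983 -0.0264  0.1948] 0.1907422186809791
0.2 24 [ 0.4986 -0.0263  0.2047] 0.20000867059119953
0.21 22 [ 0.4983 -0.0263  0.2145] 0.2105587650682239
0.22 22 [ 0.4983 -0.0265  0.2243] 0.22021546790431865
0.23 27 [ 0.4983 -0.0265  0.2339] 0.23049569617249183
0.24 17 [ 0.4993 -0.0248  0.2439] 0.24039451911983248
ringtop 361 [ 0.4656 -0.0577  0.1154] [0.5255 0.0018 0.1217]
wrist [ 0.4247 -0.0088  0.395 ]
0.14 1 [ 0.4919 -0.0254  0.1497] 0.14972848155419397
0.15 62 [ 0.4916 -0.0274  0.1549] 0.15013372794543367
0.16 59 [ 0.4916 -0.0273  0.1652] 0.16023235280548806
0.17 79 [ 0.4918 -0.0274  0.1752] 0.17053439844598522
0.18 76 [ 0.4917 -0.0278  0.185 ] 0.18010600613495065
0.19 95 [ 0.4917 -0.0273  0.1952] 0.19007555537020798
0.2 102 [ 0.4918 -0.0274  0.2051] 0.20002345512492217
0.21 130 [ 0.4918 -0.0275  0.2148] 0.21001876127614838
0.22 143 [ 0.4917 -0.0273  0.2255] 0.22011556678876534
0.23 27 [ 0.4915 -0.0269  0.2313] 0.23003256584457893
0.24 27 [ 0.4856 -0.0251  0.2492] 0.24850449537640845
ringtop 4425 [ 0.4655 -0.058   0.1151] [0.5255 0.002  0.122 ]
```

View pics/w8.png

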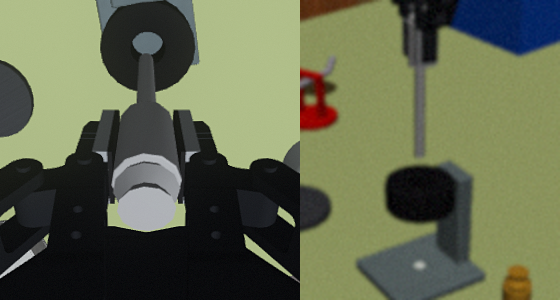

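The wrist view (left) shows the stem head between the pads, with the shaft pointing at the bore (148,42). The scene view (right) shows the foot above the ring at (420,157) and the cap still hanging on the left. The stem axis measures (495.9,-28.5), upright. I check the bore again in this view while lowering.

```bash
python3 - <<'E'
from h import *
from scipy.optimize import least_squares as L
for f,near in(("w8",0),("w5",0)):
    d=dict(np.load(f+".npz"));P=wcloud(d)
    m=(abs(P[...,2]-.12)<.005)&(np.hypot(P[...,0]-.4955,P[...,1]+.028)<.045)
    q=np.array([wray(d,*p[0],.12)[:2] for c in cv2.findContours(m.astype(np.uint8),cv2.RETR_CCOMP,cv2.CHAIN_APPROX_NONE)[0] for p in c])*1000
    for r in(13,37):
        k=q[abs(np.hypot(*(q-[495.5,-28]).T)-r)<2.5]
        s=L(lambda x:np.hypot(*(k-x[:2]).T)-x[2],[495,-28,r],loss="soft_l1");print(f,r,len(k),s.x)
E
python3 -m creep '0,-0.0004,0.01,0,0.015;0,0,0.01,0,0.015;0,0,0.004,0,0.015;0,0,0,0,0.015;0,0,0,0,0.015' 60 >/dev/null
python3 to.py .4955 -.0279 .1958
```

```text
w8 13 90 [495.40966264 -27.62896983  13.03593647]
w8 37 251 [495.30152604 -27.56281877  36.24213381]
w5 13 121 [495.64377389 -27.7849754   13.02124004]
w5 37 286 [495.70893443 -27.8244231   36.14580966]
t 18.3 pos [ 0.4956 -0.029   0.2508] yaw 74.57 F [-0.9 -1.2 -1.7] w 0.0228 gf 59.1 q [-17.  17.  83.   0.  81. -92.]
tool d [0.0004 0.001  0.055 ] turn
```

```bash
python3 -m creep '0.0006,0.0011,0,0,0.015;0,0,0,0,0.015;0,0,0.008,0,0.015;0,0,0.01,0,0.015;0,0,0.01,0,0.015;0,0,0.01,0,0.015;0,0,0.01,0,0.015;0,0,0.0065,0,0.015;0,0,0,0,0.015;0,0,0,0,0.015' 60 >/dev/null
python3 to.py .4953 -.0278 .1958
python3 - <<'E'
from rig import *
from h import *
np.set_printoptions(suppress=True,precision=4)
s=get_image("scene");w=get_image("wrist");np.savez("w9.npz",**w)
cv2.imwrite("pics/w9.png",np.hstack([cv2.resize(w["pixels"][170:320,240:400,::-1],(400,375)),cv2.resize(s["pixels"][130:280,250:410,::-1],(400,375))]))
P=wcloud(w);Z=P[...,2];near=np.hypot(P[...,0]-.4955,P[...,1]+.028)<.011
for lo in np.arange(.125,.175,.01):
    q=P[near&(Z>lo)&(Z<lo+.01)];print(round(lo,3),len(q),np.median(q,0) if len(q) else "")
P=cloud(s);Z=P[...,2];near=np.hypot(P[...,0]-.4985,P[...,1]+.0265)<.015
q=P[near&(Z>.055)&(Z<.088)];print("below ring",len(q),q.min(0) if len(q) else "",np.median(q,0) if len(q) else "")
cam=-w["extrinsics"][:3,:3].T@w["extrinsics"][:3,3];print(cam)
E
```

```text
t 19.3 pos [ 0.4954 -0.0278  0.1964] yaw 74.57 F [ 0.2  0.4 -1.9] w 0.0226 gf 59.1 q [-17.  19.  88.  -0.  72. -91.]
tool d [ 0.0001 -0.      0.0006] turn 
0.125 116 [ 0.4915 -0.0267  0.1307]
0.135 128 [ 0.4915 -0.0269  0.1401]
0.145 129 [ 0.4914 -0.0266  0.1494]
0.155 0 
0.165 0 
below ring 0  
[ 0.4243 -0.0081  0.3167]
```

View pics/w9.png

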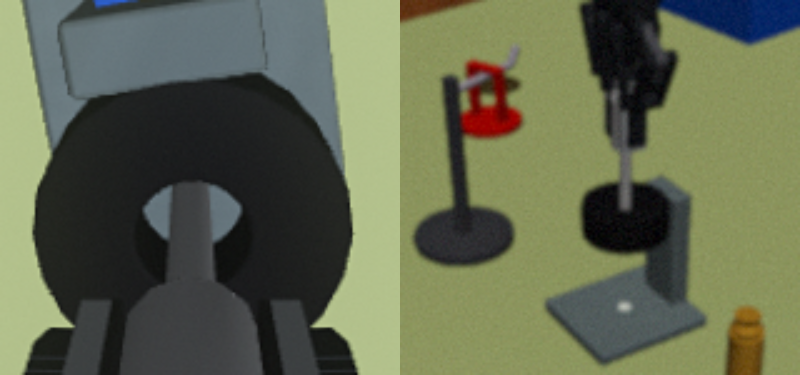

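The shaft passes through the middle of the bore (left, (190,215)): its axis measures (495.6,-27.9) against the bore at (495.5,-27.7). The foot is at z ≈ 0.070 and no contact force shows. The cap still hangs on the hook (right, (490,100)). I hand in.

```bash
python3 -m creep '0,0,0.0005,0,0.015;0,0,0,0,0.015;0,0,0,0,0.015;0,0,0,0,0.015;0,0,0,0,0.015' 60
python3 -c "
from rig import *
print(observe()['qvel'],close_job())"
```

```text
time_s: 19.9
position: [0.4953, -0.0278, 0.1959]
tool_rot: [[-0.964, 0.266, 0.0], [0.266, 0.964, -0.0], [-0.0, -0.0, -1.0]]
ft_force: [0.3, -0.0, -2.4]
grip_width: 0.0228
gripper_force: 59.1
the job is handed in; nothing more can be done
[ 0.080471    0.07301331  0.01794494 -0.06895437 -0.01319734 -0.05275852] None
```

The job is handed in at 19.9 s: the red cap hangs on the hook, and the pewter stem is held still and centred in the ring to within about 0.3 mm, its foot about 20 mm below the underside by calculation from the gripper height.

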